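# Unlatch the offcut tote and hold its gate wide

## Task

Open the gate of the plywood offcut tote so that someone can slide the blanks out: squeeze the catch with the round grips all the way, then the catch with the flat grips in the same way, and leave both drawn back. Then take the dowel handle and swing the gate outwards past its click until it stands nearly square to the tote, and finish while still holding it wide open by the handle, because its spring pulls it shut. Leave the blanks, the try square and the sanding block where they are.

Things in the scene. Friction and masses are not known exactly. Their poses are not given: they have to be found in the camera images.
- tote: plywood offcut tote, open on top, 280 mm long, 220 deep, 100 high, fixed to the bench. Origin on the bench under the gate's hinge axis; x along the shut gate from hinge to free end, y into the tote, z up. The gate closes the y = 0 side; behind its top edge a fixed rail (y 8 to 38 mm, top at z = 100 mm) carries both catches
- gate_hinge (a point): point on the gate's upright hinge axis, at the height of the gate's top edge (100 mm above the bench). On the gate's top edge two 8 mm steel pins stand 95 and 203 mm from here, tops 124 mm above the bench; the tongue of a latched catch lies across the outside of each and blocks the gate
- gate (a joint): angle of the plywood gate (260 x 12 mm, top edge 100 mm above the bench): 0 shut, grows as its free end swings outwards (to the tote's -y, clockwise from above), stop at 1.55 rad. A spring pulls it shut with 0.4 N m per rad; at about 0.5 to 0.9 rad a sprung click detent adds up to about 0.4 N m. Let go, it falls back from wide to the detent or further
- handle (a point): wooden dowel, 18 mm diameter, standing up from the gate's top edge near its free end, 240 mm from the hinge axis. This point is at the middle of its foot (100 mm above the bench), top 80 mm higher; z up; x points away from the hinge along the gate. It turns with the gate
- round: steel catch with two round upright grips (posts of 12 mm diameter) on the rail, 58 or 166 mm along it from the hinge (the flat catch has the other place). Origin on the rail top (z = 100 mm) midway between the latched grips: fixed lug at x = -17 mm, sliding tab at +17; outer faces at -23 and +23; tops 64 mm above the origin. x as the tote's
- flat: steel catch with two flat upright grips (plates 6 mm thick, 26 wide, 60 tall), otherwise as the round catch: outer faces at x = -23 mm (fixed lug) and +23 mm (sliding tab), tops 64 mm above the origin. On both catches a low tongue runs from the tab to -y, then +x, 8 to 18 mm above the rail: keep fingertips 25 mm or more above the rail
- round_tab (a joint): travel of the round catch's tab towards its fixed lug (to -x): 0 latched, 0.018 m fully squeezed (stop). Outer width falls from 46 to 28 mm, so the middle of the squeezed pair is 9 mm to the lug's side of the origin. About 4 N moves it and it stays where it is left; over 0.013 m frees the gate's pin
- flat_tab (a joint): travel of the flat catch's tab towards its fixed lug; same behaviour and values as the round one
- square: bystander: try square lying flat on the bench to the robot's right, clear of the gate's swing (wooden stock 120 x 30 x 16 mm, steel blade 180 x 35 x 4 mm); origin on its underside
- sandblock: bystander: wooden sanding block 110 x 62 x 36 mm on the bench, near the hinge end; origin centre of underside
- blank_long: bystander: dark wooden blank 160 x 45 x 30 mm lying in the tote; origin centre of underside
- blank_short: bystander: light wooden blank 80 x 45 x 30 mm lying in the tote; origin centre of underside

How it is judged:
On the way, in this order (a step that is already met when the one before it is completed fails the run):
1. the round catch is squeezed (tab drawn over 13 mm, a finger on its fixed lug too) while the flat catch is still latched and the gate shut (value of joint round_tab above 0.013 m and contact force between the fingers and round_c1 above 0.5 N and value of joint flat_tab below 0.006 m and value of joint gate below 0.1 rad), for 0.1 s.
2. the flat catch is squeezed in the same way, the round one still drawn back and the gate shut (value of joint flat_tab above 0.013 m and contact force between the fingers and flat_c1 above 0.5 N and value of joint round_tab above 0.012 m and value of joint gate below 0.1 rad), for 0.1 s.
3. the gate is swung past its detent (over 1.0 rad) by the handle (value of joint gate above 1 rad and contact force between the fingers and gate_c5 above 0.5 N), for 0.1 s.
At the end, for the whole second after the job is handed in: the fingers hold the dowel handle (over 0.5 N) and keep the gate open more than 1.22 rad (70 degrees), still, against its spring; both catches remain drawn back more than 12 mm (value of joint gate above 1.22 rad and contact force between the fingers and gate_c5 above 0.5 N and value of joint each of round_tab, flat_tab above 0.012 m and velocity of joint gate below 0.1 rad/s); the arm keeps its last pose, push and grip.
It fails at once if the flat catch is drawn back before the round one (value of joint flat_tab above 0.008 m and value of joint round_tab below 0.01 m).
It fails at once if the gate is forced while a catch is latched (value of joint gate above 0.15 rad and value of joint any of round_tab, flat_tab below 0.01 m).
It fails at once if a bystander is moved over 30 mm (distance of any of square, sandblock, blank_long, blank_short from where it was at the start of the episode above 0.03 m).
It also fails if it takes over 54 s, if anything falls off the work surface, if the arm or the gripper's body presses on something with over 40 N, if the wrist force passes 120 N, or if a joint passes its speed limit or range.

## Robot

A 6-joint arm with a two-finger parallel gripper is mounted at the origin on the work surface. World frame = base frame: x ahead of the robot, y to its left, z up, the work surface at z = 0. Lengths are in m, angles in rad, forces in N, time in s.
With the tool pointing down it reaches from about 0.375 to 0.975 m from the base axis. Payload 3.8 kg.
Tool frame: the origin (TCP) lies midway between the tips of the shut fingers; the grasp point (between the pads) lies 19 mm behind it; z points along the fingers, y is the line along which they close (so a half turn about z gives the same grasp; the last joint's range is limited). The gripper opens to 85 mm and grips with 20 to 120 N. Pads are 22 mm wide; open, the fingers measure 114 mm over their backs; the gripper's body (76 mm by 85 mm) begins 54 mm behind the grasp point. The pads swing forward as they close: fully open they stand 13 mm farther back than shut.
Start: joints at [1.065, 0.264, 1.604, -0, 1.274, -0.037], TCP at [0.305, 0.602, 0.231] pointing down, gripper open.
Joint ranges: [-2.63, 2.63], [-0.94, 2.18], [0.31, 2.57], [-1.31, 4.45], [0, 2.66], [-2.55, 2.55]. Speed limits (rad/s): [2.57, 2.57, 3.14, 3.14, 3.14, 3.14].

## Interface

Orientations are given as a rotation vector (axis times angle).
In Python, from workcell import read_state, vision, ticket gives the robot as it stands. The module is installed in compiled form; this text tells all that it offers.
- The arm moves only by the tool jog_arm, never from a script. Its arguments are lists of equal length, an entry for each row: "turn": the turn, a rotation vector about the tool's x, y, z in rad, a list of three; "delta_pos": the shift along the tool's x, y, z in m, a list of three; "gripper": the finger opening in m, from 0 to 0.0854. In form: {"turn": [[rx, ry, rz], ...], "delta_pos": [[dx, dy, dz], ...], "gripper": [gripper, ...]}. A call has 1 to 20 rows; each row shifts and turns the commanded pose from where the row before left it, along the tool's axes as they then stand; what a row does not reach is not made up. A row lasts 1/12 s, in which the tool goes at most 41.7 mm and 7.16 degrees, less where a joint would pass 70% of its speed; a pose out of reach is approached as far as the arm can. A call with a gripper value outside its range is refused whole. The fingers move at their own pace and stop on an object; "grip_force" is the grip in N (left out, the last holds). Time passes only in rows, so rows that do not move let the fingers close. It gives the time, the measured TCP pose, the force, the opening and the grip force at its end, in the units of the state.
- read_state(): the state, without advancing time (a new reading comes with each control period).
- vision.read_camera(name): name is "scene" or "side" or "wrist"; returns the picture (400x640x3 uint8, red, green, blue); there is no depth.
- vision.calibration(name): a dict with "vfov" (degrees; the focal length in pixels is half the picture's height over the tangent of half this angle, whatever the lens; pixels are square), "cx", "cy" (the principal point, pixels), "R" (3x3) and "t" (3): a world point X has camera coordinates R X + t; the wrist camera has in their place "mount" (4x4, takes a point from camera to tool coordinates, whose origin is the TCP and whose axes are the flange's). Camera axes: x right, y down, z forward; pixel columns grow to the right and rows downward; lengths in m; the calibration is good to about 2 mm. A picture is of the moment at which its call begins: read the wrist's pose just before it. calibration takes no time and is no camera call.
- ticket.finish_job(): hands the job in; it is judged then, once.
The state is a dict: "time": time; "q": joint angles; "joint_vel": joint speeds; "joint_torque": joint torques, N m; "tool_pos": TCP position; "tcp_rot": TCP orientation; "wrist_force": force on the tool from outside, world axes, zero at the start; "torque": the same for the moment, N m; "width": opening from 0.0 (shut) to 1.0 (fully open); "grip_force": force on a finger pad.
Only numpy, scipy, OpenCV 4.12 (cv2) and the standard library are available. Lean on these libraries where they do the work, as an engineer would, in place of code of your own. Each camera call takes 0.05 s, during which the arm holds its last target. There are 200 camera calls.

## Working session

There is one attempt and no reset: what is moved stays moved. The work goes in short steps, Python scripts to look and compute and a tool call to move; the robot and the scene stay as the last step left them, time stands still between calls to the robot, and variables do not carry over. Pictures are saved under pics/ and viewed, at most 10 in all, crops included, and the job is handed in when it is done.

Besides the shell and the picture viewer there is one more tool, called after ">>>" as name(argument=value, ...) on one line, values as JSON. jog_arm: Moves the arm, as the interface text tells. Its arguments: {"type":"object","properties":{"turn":{"type":"array","items":{"type":"array","items":{"type":"number"}}},"delta_pos":{"type":"array","items":{"type":"array","items":{"type":"number"}}},"gripper":{"type":"array","items":{"type":"number"}},"grip_force":{"type":"number"}},"required":["turn","delta_pos","gripper"]}

```bash
mkdir -p pics; python3 - <<'E'
from workcell import read_state, vision
import cv2,numpy as np
s=read_state();print({k:np.round(v,3) for k,v in s.items()})
for n in("scene","side","wrist"):
    im=vision.read_camera(n);cv2.imwrite(f"pics/{n}0.png",im[:,:,::-1])
    c=vision.calibration(n);print(n,{k:np.round(v,4).tolist() for k,v in c.items()})
E
```

```text
{'time': np.float64(0.0), 'q': array([ 1.065,  0.265,  1.605, -0.   ,  1.274, -0.037]), 'joint_vel': array([0.   , 0.002, 0.001, 0.   , 0.001, 0.   ]), 'joint_torque': array([-0.0000e+00, -5.1515e+01, -3.6730e+01, -0.0000e+00,  1.3000e-02,
        0.0000e+00]), 'tool_pos': array([0.305, 0.602, 0.23 ]), 'tcp_rot': array([-7.300e-01, -3.055e+00,  3.000e-03]), 'wrist_force': array([-0.564,  0.567, -0.098]), 'torque': array([-0.029, -0.068,  0.005]), 'grip_force': np.float64(0.0), 'width': np.float64(0.999)}
scene {'vfov': 51.3094, 'cx': 316.9366, 'cy': 204.4631, 'R': [[-0.462, 0.8868, 0.0146], [0.7357, 0.3924, -0.5521], [-0.4953, -0.2444, -0.8336]], 't': [0.322, -0.2954, 1.5689]}
side {'vfov': 45.5465, 'cx': 324.7178, 'cy': 191.3968, 'R': [[0.9676, -0.2524, 0.0008], [-0.1973, -0.7583, -0.6213], [0.1575, 0.6011, -0.7835]], 't': [-0.5435, 0.0625, 1.4219]}
wrist {'vfov': 59.2191, 'cx': 319.2781, 'cy': 199.2666, 'mount': [[0.0002, -0.9587, -0.2844, 0.0732], [1.0, 0.0, 0.0007, 0.0005], [-0.0007, -0.2844, 0.9587, -0.1419], [0.0, 0.0, 0.0, 1.0]]}
```

View pics/scene0.png

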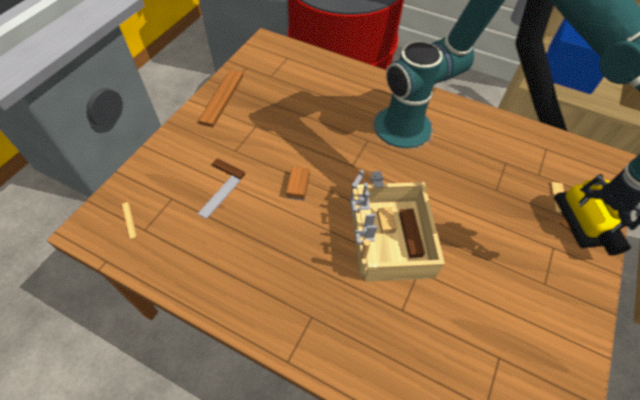

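View pics/side0.png

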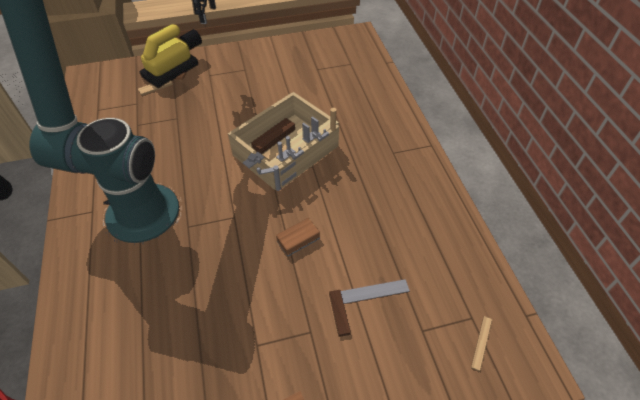

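View pics/wrist0.png

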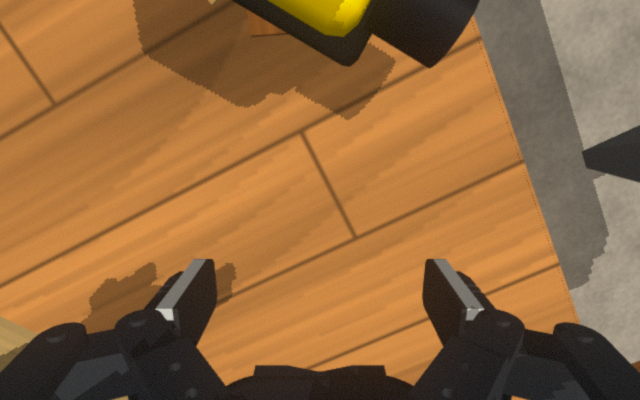

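Scene: the tote is at about (395,230), with its gate side on the left from (360,180) to (365,275). Side: the tote is at about (285,145), with the dowel at about (333,118). I'll enlarge both in one picture.

```bash
python3 - <<'E'
import cv2,numpy as np
a=cv2.imread("pics/scene0.png")[160:290,335:455];b=cv2.imread("pics/side0.png")[85:200,220:350]
a=cv2.resize(a,None,fx=4,fy=4,interpolation=2)[:,:400];b=cv2.resize(b,(400,354),interpolation=2)
o=np.zeros((520,800,3),np.uint8);o[:,:400]=a;o[:354,400:]=b
cv2.imwrite("pics/crop1.png",o)
E
```

```text
(no output)
```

View pics/crop1.png

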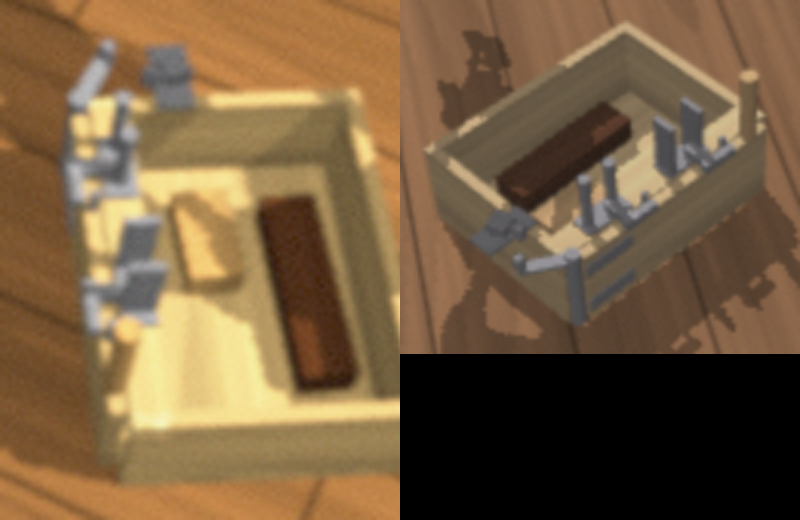

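Crop: the round catch is nearer the hinge (side crop about (597,165)) and the flat catch is next to the dowel (side crop about (678,110)). The dowel top is at scene crop (127,328) and side crop (749,75). Next I'll fit the tote pose from these points.

```bash
cat > h.py <<'E'
import numpy as np
from workcell import read_state, vision
from scipy.spatial.transform import Rotation as Ro
def cam(n,st=None):
    c=vision.calibration(n);f=200/np.tan(np.radians(c["vfov"])/2)
    if n=="wrist":
        M=np.array(c["mount"]);Rt=Ro.from_rotvec(st["tcp_rot"]).as_matrix()
        Rw=Rt@M[:3,:3];o=Rt@M[:3,3]+st["tool_pos"];R=Rw.T;t=-R@o
    else: R=np.array(c["R"]);t=np.array(c["t"])
    return R,t,f,c["cx"],c["cy"]
def ray(C,uv,z):
    R,t,f,cx,cy=C;o=-R.T@t;d=R.T@np.array([(uv[0]-cx)/f,(uv[1]-cy)/f,1]);return o+d*(z-o[2])/d[2]
def proj(C,X):
    R,t,f,cx,cy=C;p=R@X+t;return np.array([cx+f*p[0]/p[2],cy+f*p[1]/p[2]])
def tote(p,X):  # p=x,y,yaw
    c,s=np.cos(p[2]),np.sin(p[2]);return np.array([p[0]+c*X[0]-s*X[1],p[1]+s*X[0]+c*X[1],X[2]])
E
python3 - <<'E'
from h import *
from scipy.optimize import least_squares
S=lambda u,v:("scene",(u/4+335,v/4+160)); D=lambda u,v:("side",((u-400)/3.077+220,v/3.077+85))
obs=[(S(127,328),(.24,0,.18)),(D(749,75),(.24,0,.18)),(S(118,405),(.24,0,.1)),(D(747,138),(.24,0,.1)),
(S(352,93),(0,.22,.1)),(D(432,150),(0,.22,.1)),(D(626,27),(.28,.22,.1)),
(D(586,180),(.041,.023,.164)),(D(609,160),(.075,.023,.164)),(D(664,122),(.146,.023,.164)),(D(691,103),(.186,.023,.164)),
(S(140,222),(.146,.023,.164)),(S(147,268),(.186,.023,.164)),(S(122,97),(.041,.023,.164))]
C={n:cam(n) for n in("scene","side")}
for (n,uv),X in obs: print(n,X,ray(C[n],uv,X[2]).round(3))
fun=lambda p:np.concatenate([proj(C[n],tote(p,X))-uv for (n,uv),X in obs])
r=least_squares(fun,[.5,.2,1.],loss="soft_l1");print(r.x);print(r.fun.reshape(-1,2).round(1))
p=r.x
for X in [(0,0,.1),(.058,.023,.1),(.166,.023,.1),(.24,0,.1),(0,-.24,.1)]:print(X,tote(p,X).round(3))
E
```

```text
scene (0.24, 0, 0.18) [0.616 0.102 0.18 ]
side (0.24, 0, 0.18) [0.615 0.101 0.18 ]
scene (0.24, 0, 0.1) [0.63  0.111 0.1  ]
side (0.24, 0, 0.1) [0.613 0.096 0.1  ]
scene (0, 0.22, 0.1) [0.299 0.164 0.1  ]
side (0, 0.22, 0.1) [0.299 0.16  0.1  ]
side (0.28, 0.22, 0.1) [0.53  0.296 0.1  ]
side (0.041, 0.023, 0.164) [0.434 0.017 0.164]
side (0.075, 0.023, 0.164) [0.46  0.037 0.164]
side (0.146, 0.023, 0.164) [0.523 0.074 0.164]
side (0.186, 0.023, 0.164) [0.554 0.094 0.164]
scene (0.146, 0.023, 0.164) [0.527 0.074 0.164]
scene (0.186, 0.023, 0.164) [0.558 0.093 0.164]
scene (0.041, 0.023, 0.164) [0.434 0.02  0.164]
[ 0.4114086  -0.02336349  0.55315769]
[[ 0.4  0.1]
 [ 0.  -0.3]
 [-0.7 -5.4]
 [ 0.3 -1.6]
 [ 0.4 -0.8]
 [-1.2 -0.7]
 [ 0.3 -2.9]
 [-0.1 -0.2]
 [ 1.   0.2]
 [ 0.4  0.3]
 [ 1.  -0.2]
 [-0.  -1. ]
 [ 0.3 -0.1]
 [-0.7 -0.2]]
(0, 0, 0.1) [ 0.411 -0.023  0.1  ]
(0.058, 0.023, 0.1) [0.449 0.027 0.1  ]
(0.166, 0.023, 0.1) [0.541 0.083 0.1  ]
(0.24, 0, 0.1) [0.616 0.103 0.1  ]
(0, -0.24, 0.1) [ 0.537 -0.228  0.1  ]
```

```bash
cat >> h.py <<'E'
P=[0.4114,-0.0234,0.5532]
def goal(X,yaw,p=None):
    """tote-frame TCP target, tool y at tote angle yaw: total turn and tool-frame delta in current tool axes"""
    p=P if p is None else p
    s=read_state();R=Ro.from_rotvec(s["tcp_rot"]).as_matrix();a=p[2]+yaw
    y=np.array([np.cos(a),np.sin(a),0]);z=np.array([0,0,-1.]);T=np.c_[np.cross(y,z),y,z]
    d=tote(p,X)-s["tool_pos"]
    print("t",round(float(s["time"]),2),"tcp",s["tool_pos"].round(4),"turn",Ro.from_matrix(R.T@T).as_rotvec().round(4),"d now",(R.T@d).round(4),"d after turn",(T.T@d).round(4))
E
python3 -c "
from h import *
goal((.05,.023,.25),0)"
```

```text
t 0.15 tcp [0.3046 0.6017 0.2302] turn [-1.900e-03  4.000e-04  5.489e-01] d now [-0.3841 -0.4548 -0.019 ] d after turn [-0.5649 -0.1876 -0.0198]
```

>>> jog_arm(turn=[[0, 0, 0.11], [0, 0, 0.11], [0, 0, 0.11], [0, 0, 0.11], [0, 0, 0.11], [0, 0, 0], [0, 0, 0], [0, 0, 0], [0, 0, 0], [0, 0, 0], [0, 0, 0], [0, 0, 0], [0, 0, 0], [0, 0, 0], [0, 0, 0], [0, 0, 0], [0, 0, 0], [0, 0, 0], [0, 0, 0], [0, 0, 0]], delta_pos=[[0, 0, -0.004], [0, 0, -0.004], [0, 0, -0.004], [0, 0, -0.004], [0, 0, -0.004], [-0.0377, -0.0125, 0], [-0.0377, -0.0125, 0], [-0.0377, -0.0125, 0], [-0.0377, -0.0125, 0], [-0.0377, -0.0125, 0], [-0.0377, -0.0125, 0], [-0.0377, -0.0125, 0], [-0.0377, -0.0125, 0], [-0.0377, -0.0125, 0], [-0.0377, -0.0125, 0], [-0.0377, -0.0125, 0], [-0.0377, -0.0125, 0], [-0.0377, -0.0125, 0], [-0.0377, -0.0125, 0], [-0.0377, -0.0125, 0]], gripper=[0.08, 0.08, 0.08, 0.08, 0.08, 0.08, 0.08, 0.08, 0.08, 0.08, 0.08, 0.08, 0.08, 0.08, 0.08, 0.08, 0.08, 0.08, 0.08, 0.08], grip_force=25)

```text
time: 1.82
tool_pos: [0.4416, 0.0204, 0.2513]
tcp_rot: [1.532, 2.742, 0.0]
wrist_force: [0.7, 0.4, 0.4]
width: 0.936
grip_force: 0.0
```

```bash
python3 - <<'E'
from h import *
import cv2
goal((.05,.023,.25),0)
s=read_state();im=vision.read_camera("wrist");cv2.imwrite("pics/w1.png",im[:,:,::-1])
C=cam("wrist",s)
for X in [(.041,.023,.164),(.075,.023,.164),(.143,.023,.164),(.189,.023,.164),(.095,0,.124),(.203,0,.124),(.24,0,.18)]:print(X,proj(C,tote(P,X)).round(0))
E
```

```text
t 1.82 tcp [0.4416 0.0204 0.2513] turn [ 0.0004  0.0002 -0.0012] d now [0.0016 0.0013 0.0013] d after turn [0.0016 0.0013 0.0013]
(0.041, 0.023, 0.164) [308. 205.]
(0.075, 0.023, 0.164) [358. 205.]
(0.143, 0.023, 0.164) [457. 205.]
(0.189, 0.023, 0.164) [525. 204.]
(0.095, 0, 0.124) [376. 217.]
(0.203, 0, 0.124) [509. 217.]
(0.24, 0, 0.18) [610. 245.]
```

View pics/w1.png

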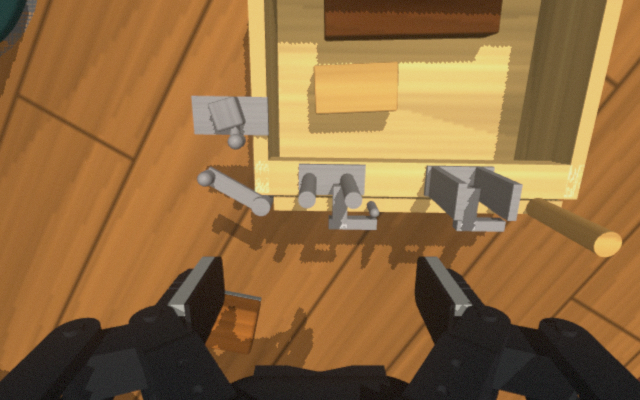

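Wrist: the round posts' tops are at about (307,199) and (352,199), the flat plates at about (445,190) and (500,192), and the dowel top at (607,243). All are within a few pixels of the prediction. One zoom will refine this.

```bash
python3 - <<'E'
import cv2
a=cv2.imread("pics/w1.png")[140:260,280:540];cv2.imwrite("pics/w1c.png",cv2.resize(a,(780,360),interpolation=2))
E
```

```text
(no output)
```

View pics/w1c.png

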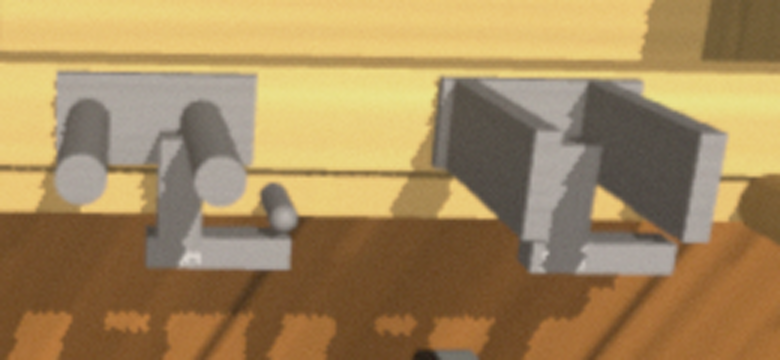

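>>> jog_arm(turn=[[0, 0, 0], [0, 0, 0], [0, 0, 0], [0, 0, 0], [0, 0, 0], [0, 0, 0], [0, 0, 0], [0, 0, 0]], delta_pos=[[0.0035, 0.001, 0], [0, 0, 0.02], [0, 0, 0.02], [0, 0, 0.02], [0, 0, 0.02], [0, 0, 0.02], [0, 0, 0.02], [0, 0, 0]], gripper=[0.08, 0.08, 0.08, 0.08, 0.08, 0.08, 0.08, 0.08])

```text
time: 2.53
tool_pos: [0.4369, 0.027, 0.127]
tcp_rot: [-1.527, -2.737, 0.006]
wrist_force: [-1.3, 0.6, -0.6]
width: 0.94
grip_force: 0.0
```

>>> jog_arm(turn=[[0, 0, 0], [0, 0, 0], [0, 0, 0], [0, 0, 0], [0, 0, 0], [0, 0, 0], [0, 0, 0], [0, 0, 0], [0, 0, 0], [0, 0, 0]], delta_pos=[[0, 0, 0], [0, 0, 0], [0, 0, 0], [0, 0, 0], [0, 0, 0], [0, 0, 0], [0, 0, 0], [0, 0, 0], [0, 0, 0], [0, 0, 0]], gripper=[0.06, 0.05, 0.045, 0.04, 0.035, 0.03, 0.024, 0.02, 0.02, 0.02], grip_force=30)

```text
time: 3.37
tool_pos: [0.4384, 0.0237, 0.1337]
tcp_rot: [-1.529, -2.741, 0.01]
wrist_force: [-15.1, -6.7, 19.8]
width: 0.307
grip_force: 28.8
```

```bash
python3 - <<'E'
from h import *
goal((.05,.025,.13),0)
s=read_state();print(s["wrist_force"],s["width"],s["width"]*85.4,s["grip_force"])
E
```

```text
t 3.37 tcp [0.4384 0.0237 0.1337] turn [-0.0071  0.0008 -0.0002] d now [-0.0009  0.0023  0.0037] d after turn [-0.0009  0.0022  0.0037]
[-15.13556729  -6.73079317  19.83665152] 0.3073775520685791 26.250042946656656 28.837662041187286
```

>>> jog_arm(turn=[[0, 0, 0], [0, 0, 0], [0, 0, 0], [0, 0, 0], [0, 0, 0], [0, 0, 0], [0, 0, 0], [0, 0, 0], [0, 0, 0], [0, 0, 0], [0, 0, 0], [0, 0, 0], [0, 0, 0], [0, 0, 0], [0, 0, 0], [0, 0, 0]], delta_pos=[[0, 0, 0], [0, 0, 0], [0, 0, 0], [0, 0, 0], [0, 0, 0], [0, 0, 0], [0, 0, 0], [0, 0, 0], [0, 0, -0.02], [0, 0, -0.02], [0, 0, -0.02], [0, 0, -0.02], [0, 0.036, 0], [0, 0.036, 0], [0, 0.036, 0], [0, 0, 0]], gripper=[0.02, 0.02, 0.02, 0.08, 0.08, 0.08, 0.08, 0.08, 0.08, 0.08, 0.08, 0.08, 0.08, 0.08, 0.08, 0.08])

```text
time: 4.7
tool_pos: [0.5376, 0.0852, 0.2111]
tcp_rot: [1.529, 2.742, 0.005]
wrist_force: [0.7, 0.6, 0.6]
width: 0.931
grip_force: 0.0
```

```bash
python3 - <<'E'
from h import *
import cv2
goal((.158,.025,.132),0)
s=read_state();print(s["wrist_force"],s["width"]);im=vision.read_camera("wrist");cv2.imwrite("pics/w2.png",im[:,:,::-1])
C=cam("wrist",s)
for X in [(.041,.025,.164),(.057,.025,.164),(.143,.025,.164),(.189,.025,.164),(.095,0,.124),(.24,0,.18)]:print(X,proj(C,tote(P,X)).round(0))
E
```

```text
t 4.7 tcp [0.5376 0.0852 0.2111] turn [0.0036 0.0002 0.0004] d now [-0.0011 -0.0068  0.079 ] d after turn [-0.0011 -0.0065  0.0791]
[0.68353206 0.63190965 0.61526522] 0.9313960094796151
(0.041, 0.025, 0.164) [104. 230.]
(0.057, 0.025, 0.164) [131. 230.]
(0.143, 0.025, 0.164) [281. 230.]
(0.189, 0.025, 0.164) [361. 230.]
(0.095, 0, 0.124) [220. 242.]
(0.24, 0, 0.18) [456. 283.]
```

View pics/w2.png

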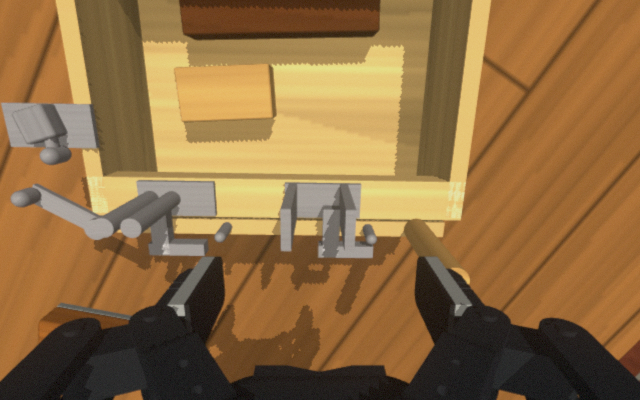

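>>> jog_arm(turn=[[0, 0, 0], [0, 0, 0], [0, 0, 0], [0, 0, 0], [0, 0, 0], [0, 0, 0], [0, 0, 0]], delta_pos=[[-0.001, -0.0075, 0], [0, 0, 0], [0, 0, 0.02], [0, 0, 0.02], [0, 0, 0.02], [0, 0, 0.019], [0, 0, 0]], gripper=[0.08, 0.08, 0.08, 0.08, 0.08, 0.08, 0.08])

```text
time: 5.33
tool_pos: [0.5223, 0.0764, 0.1283]
tcp_rot: [-1.53, -2.736, 0.007]
wrist_force: [-0.6, -0.1, -1.1]
width: 0.942
grip_force: 0.0
```

>>> jog_arm(turn=[[0, 0, 0], [0, 0, 0], [0, 0, 0], [0, 0, 0], [0, 0, 0], [0, 0, 0], [0, 0, 0], [0, 0, 0], [0, 0, 0], [0, 0, 0], [0, 0, 0], [0, 0, 0]], delta_pos=[[0, 0, 0], [0, 0, 0], [0, 0, 0], [0, 0, 0], [0, 0, 0], [0, 0, 0], [0, 0, 0], [0, 0, 0], [0, 0, 0], [0, 0, 0], [0, 0, 0], [0, 0, 0]], gripper=[0.06, 0.05, 0.045, 0.04, 0.035, 0.03, 0.024, 0.02, 0.02, 0.02, 0.02, 0.02])

```text
time: 6.33
tool_pos: [0.5312, 0.079, 0.1354]
tcp_rot: [1.53, 2.736, 0.011]
wrist_force: [6.9, 5.6, 5.4]
width: 0.31
grip_force: 30.3
```

```bash
python3 - <<'E'
from h import *
goal((.157,.025,.132),0)
s=read_state();print(s["wrist_force"],s["width"]*85.4,s["grip_force"])
E
```

```text
t 6.33 tcp [0.5312 0.079  0.1354] turn [ 0.0096  0.0026 -0.0025] d now [0.0008 0.0013 0.0034] d after turn [0.0008 0.0013 0.0034]
[6.86403221 5.56463498 5.42276298] 26.456371274627767 30.308133959770203
```

>>> jog_arm(turn=[[0, 0, 0], [0, 0, 0], [0, 0, 0], [0, 0, 0], [0, 0, 0], [0, 0, 0], [0, 0, 0], [0, 0, 0], [0, 0, 0], [0, 0, 0], [0, 0, 0], [0, 0, 0], [0, 0, 0], [0, 0, 0]], delta_pos=[[0, 0, 0], [0, 0, 0], [0, 0, 0], [0, 0, 0], [0, 0, 0], [0, 0, 0], [0, 0, -0.02], [0, 0, -0.02], [0, 0, -0.02], [0, 0, -0.02], [0, 0, -0.02], [-0.0125, 0.04, 0], [-0.0125, 0.04, 0], [0, 0, 0]], gripper=[0.02, 0.08, 0.08, 0.08, 0.08, 0.08, 0.08, 0.08, 0.08, 0.08, 0.08, 0.08, 0.08, 0.08])

```text
time: 7.5
tool_pos: [0.613, 0.0993, 0.2305]
tcp_rot: [1.531, 2.742, 0.002]
wrist_force: [-0.8, -0.2, -1.1]
width: 0.937
grip_force: 0.0
```

>>> jog_arm(turn=[[0, 0, -0.1208], [0, 0, -0.1208], [0, 0, -0.1208], [0, 0, -0.1208], [0, 0, -0.1208], [0, 0, -0.1208], [0, 0, -0.1208], [0, 0, -0.1208], [0, 0, -0.1208], [0, 0, -0.1208], [0, 0, -0.1208], [0, 0, -0.1208], [0, 0, -0.1208], [0, 0, 0]], delta_pos=[[0, 0, 0], [0, 0, 0], [0, 0, 0], [0, 0, 0], [0, 0, 0], [0, 0, 0], [0, 0, 0], [0, 0, 0], [0, 0, 0], [0, 0, 0], [0, 0, 0], [0, 0, 0], [0, 0, 0], [0, 0, 0]], gripper=[0.07, 0.07, 0.07, 0.07, 0.07, 0.07, 0.07, 0.07, 0.07, 0.07, 0.07, 0.07, 0.07, 0.07])

```text
time: 8.67
tool_pos: [0.6071, 0.098, 0.2315]
tcp_rot: [0.859, -3.02, -0.0]
wrist_force: [-0.3, -0.1, -0.3]
width: 0.821
grip_force: 0.0
```

```bash
python3 - <<'E'
from h import *
import cv2
goal((.24,0,.132),np.pi/2)
s=read_state();print(s["wrist_force"],s["width"],s["q"]);im=vision.read_camera("wrist");cv2.imwrite("pics/w3.png",im[:,:,::-1])
C=cam("wrist",s)
for X in [(.24,0,.18),(.24,0,.1),(.203,0,.124),(.143,.025,.164),(.171,.025,.164)]:print(X,proj(C,tote(P,X)).round(0))
E
```

```text
t 8.67 tcp [0.6071 0.098  0.2315] turn [ 0.0005 -0.0017  0.0013] d now [-0.0099 -0.0005  0.0995] d after turn [-0.0098 -0.0005  0.0995]
[-0.34838115 -0.12737601 -0.32704936] 0.8212350966708606 [ 1.19641116e-01  1.52463236e-01  1.73690908e+00 -2.44601852e-04
  1.25401774e+00 -2.00558125e+00]
(0.24, 0, 0.18) [317. 239.]
(0.24, 0, 0.1) [317. 201.]
(0.203, 0, 0.124) [317. 161.]
(0.143, 0.025, 0.164) [361.  67.]
(0.171, 0.025, 0.164) [360. 118.]
```

View pics/w3.png

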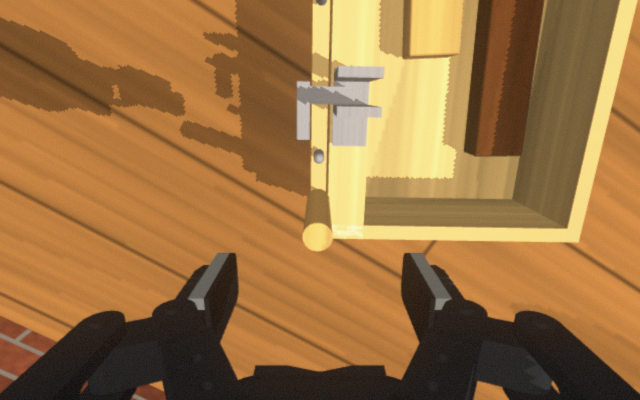

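Wrist: the flat catch is drawn clear of its pin, and the dowel top is at (317,237), as predicted. I'll go down, grip it, and swing.

>>> jog_arm(turn=[[0, 0, 0], [0, 0, 0], [0, 0, 0], [0, 0, 0], [0, 0, 0], [0, 0, 0], [0, 0, 0], [0, 0, 0], [0, 0, 0], [0, 0, 0], [0, 0, 0], [0, 0, 0], [0, 0, 0], [0, 0, 0], [0, 0, 0]], delta_pos=[[-0.0095, 0, 0], [0, 0, 0.019], [0, 0, 0.019], [0, 0, 0.019], [0, 0, 0.019], [0, 0, 0.018], [0, 0, 0], [0, 0, 0], [0, 0, 0], [0, 0, 0], [0, 0, 0], [0, 0, 0], [0, 0, 0], [0, 0, 0], [0, 0, 0]], gripper=[0.07, 0.07, 0.07, 0.07, 0.07, 0.07, 0.07, 0.05, 0.03, 0.01, 0.01, 0.01, 0.01, 0.01, 0.01], grip_force=30)

```text
time: 9.97
tool_pos: [0.6174, 0.1029, 0.1401]
tcp_rot: [-0.854, 3.019, -0.002]
wrist_force: [2.4, -2.4, 5.0]
width: 0.202
grip_force: 29.9
```

>>> jog_arm(turn=[[0, 0, 0.05], [0, 0, 0.05], [0, 0, 0.05], [0, 0, 0.05], [0, 0, 0.05], [0, 0, 0.05], [0, 0, 0]], delta_pos=[[0.0003, -0.012, 0], [0.0003, -0.012, 0], [0.0003, -0.012, 0], [0.0003, -0.012, 0], [0.0003, -0.012, 0], [0.0003, -0.012, 0], [0, 0, 0]], gripper=[0.01, 0.01, 0.01, 0.01, 0.01, 0.01, 0.01])

```text
time: 10.55
tool_pos: [0.6449, 0.0355, 0.1401]
tcp_rot: [-0.388, 3.116, -0.001]
wrist_force: [-2.4, 0.5, 8.2]
width: 0.201
grip_force: 30.1
```

```bash
cat >g.py <<'E'
from h import *
s=read_state();v=s["tool_pos"][:2]-P[:2]
R=Ro.from_rotvec(s["tcp_rot"]).as_matrix()
print("t",s["time"],"r",np.hypot(*v),"gate",P[2]-np.arctan2(v[1],v[0]),"toolyaw",P[2]+np.pi/2-np.arctan2(R[1,1],R[0,1]),"F tool",R.T@s["wrist_force"],s["torque"],s["width"]*85.4,s["grip_force"],s["q"].round(2),s["tool_pos"])
E
python3 g.py
```

```text
t 10.55 r 0.24081997551490003 gate 0.30592970528837815 toolyaw 0.3051215233244524 F tool [ 2.15895261  1.05772351 -8.24393572] [-0.0445968   0.20097452  0.06453401] 17.16632708113004 30.06874054670334 [ 0.02  0.28  1.76 -0.    1.1  -1.8 ] [0.64489523 0.03554266 0.1400998 ]
```

Tracking well, so I'll continue to about 1.4 rad.

>>> jog_arm(turn=[[0, 0, 0.05], [0, 0, 0.05], [0, 0, 0.05], [0, 0, 0.05], [0, 0, 0.05], [0, 0, 0.05], [0, 0, 0.05], [0, 0, 0.05], [0, 0, 0.05], [0, 0, 0.05], [0, 0, 0.05], [0, 0, 0.05], [0, 0, 0]], delta_pos=[[0.0003, -0.012, 0], [0.0003, -0.012, 0], [0.0003, -0.012, 0], [0.0003, -0.012, 0], [0.0003, -0.012, 0], [0.0003, -0.012, 0], [0.0003, -0.012, 0], [0.0003, -0.012, 0], [0.0003, -0.012, 0], [0.0003, -0.012, 0], [0.0003, -0.012, 0], [0.0003, -0.012, 0], [0, 0, 0]], gripper=[0.01, 0.01, 0.01, 0.01, 0.01, 0.01, 0.01, 0.01, 0.01, 0.01, 0.01, 0.01, 0.01])

```text
time: 11.63
tool_pos: [0.6365, -0.1059, 0.1401]
tcp_rot: [0.549, 3.093, -0.001]
wrist_force: [-2.8, -0.1, 8.9]
width: 0.204
grip_force: 30.1
```

```bash
python3 g.py
```

```text
t 11.6333 r 0.23977684613883768 gate 0.9045684509000305 toolyaw 0.9044856807061721 F tool [ 2.6040415  -1.09626642 -8.89905749] [-0.09555944  0.39477092  0.17747608] 17.38186093325867 30.06051778793335 [-0.2   0.28  1.76 -0.    1.1  -1.42] [ 0.6365271  -0.10592711  0.14007389]
```

>>> jog_arm(turn=[[0, 0, 0.05], [0, 0, 0.05], [0, 0, 0.05], [0, 0, 0.05], [0, 0, 0.05], [0, 0, 0.05], [0, 0, 0.05], [0, 0, 0.05], [0, 0, 0.05], [0, 0, 0.05], [0, 0, 0], [0, 0, 0], [0, 0, 0], [0, 0, 0], [0, 0, 0], [0, 0, 0]], delta_pos=[[0.0003, -0.012, 0], [0.0003, -0.012, 0], [0.0003, -0.012, 0], [0.0003, -0.012, 0], [0.0003, -0.012, 0], [0.0003, -0.012, 0], [0.0003, -0.012, 0], [0.0003, -0.012, 0], [0.0003, -0.012, 0], [0.0003, -0.012, 0], [0, 0, 0], [0, 0, 0], [0, 0, 0], [0, 0, 0], [0, 0, 0], [0, 0, 0]], gripper=[0.01, 0.01, 0.01, 0.01, 0.01, 0.01, 0.01, 0.01, 0.01, 0.01, 0.01, 0.01, 0.01, 0.01, 0.01, 0.01])

```text
time: 12.97
tool_pos: [0.571, -0.2023, 0.14]
tcp_rot: [1.291, 2.862, 0.002]
wrist_force: [-0.1, 1.6, 7.5]
width: 0.203
grip_force: 30.0
```

```bash
python3 g.py; python3 -c "
from h import *
import cv2,numpy as np
a=vision.read_camera('side')[85:285,220:420,::-1];b=vision.read_camera('scene')[140:290,300:450,::-1]
cv2.imwrite('pics/end.png',np.hstack([cv2.resize(a,(400,400)),cv2.resize(b,(400,400))]))"
```

```text
t 12.9667 r 0.2397043618313579 gate 1.3955285334911172 toolyaw 1.4006386954869157 F tool [ 1.27992923  1.02473345 -7.47286008] [0.151301   0.13291313 0.43579198] 17.367626918861827 30.0495046377182 [-0.38  0.21  1.85  0.    1.08 -1.11] [ 0.57097769 -0.20226627  0.14004976]
```

View pics/end.png

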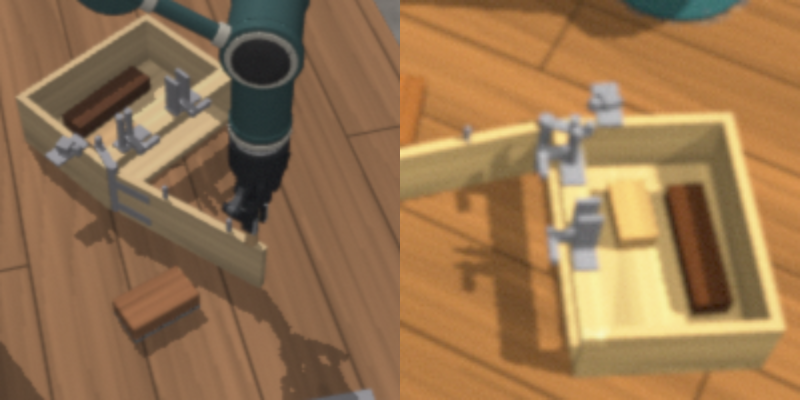

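The gate stands wide open in both views, with both catches drawn back and the dowel held. The blanks and the sanding block look undisturbed.

```bash
python3 -c "
from workcell import ticket
print(ticket.finish_job())"
```

```text
the job is handed in; nothing more can be done
None
```

The job is handed in at about 13 s: I squeezed the round catch, then the flat one, and left both drawn back; the gate is held open by its dowel at about 1.40 rad (80°). No verdict came back.

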